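# Spice jars into the tray in order of size

## Robot

A 6-joint arm with a two-finger parallel gripper is mounted at the origin on the work surface. World frame = base frame: x ahead of the robot, y to its left, z up, the work surface at z = 0. Lengths are in m, angles in degrees, forces in N, time in s.
With the tool pointing down it reaches from about 0.35 to 0.875 m from the base axis. Payload 4.2 kg.
Tool frame: the origin (TCP) lies at the very end of the fingers, on their centre line; the grasp point (between the pads) lies 19 mm behind it; z points along the fingers, y is the line along which they close (so a half turn about z gives the same grasp; the last joint's range is limited). The gripper opens to 87 mm and grips with 3 to 60 N. Pads are 19 mm wide; open, the fingers measure 117 mm over their backs; the gripper's body (75 mm by 190 mm) begins 51 mm behind the grasp point.
Start: joints at [86.379, 22.042, 0.453, 0, -68.411, -14.817], TCP at [0.198, 0.593, 0.223] pointing down, gripper open.
Joint ranges: [-179.83, 179.83], [-69.29, 118.12], [-61.27, 80.66], [-181.25, 117.63], [-171.15, -9.14], [-177.46, 177.46]. Speed limits (degrees/s): [159.86, 159.86, 180, 180, 180, 180].

## Interface

Orientations are given as a 3x3 rotation matrix whose columns are the frame's x, y, z axes.
In Python, from station import sense, optics, r gives the robot as it stands. The module is installed in compiled form; this text tells all that it offers.
- The arm moves only by the shell command python3 -m pendant 'ROWS' [OPENING]. ROWS is JSON, a list that holds one entry, the list of rows, each a list of 4 numbers: the shift along the tool's x, y, z normalised to -1 to 1, where 1 is 100 mm, then the turn about the tool's z normalised to -1 to 1, where 1 is 2 rad. A call has 1 to 8 rows; each row is the pose to reach, as a shift and turn from the pose commanded when the call began, along the tool's axes at that moment; what a row does not reach only later rows make up. A row lasts 1/10 s, in which the tool goes at most 50 mm and 8.59 degrees, less where a joint would pass 70% of its speed; a pose out of reach is approached as far as the arm can. A call with a number of a shift or a turn outside -1 to 1 is refused whole. A call with a gripper value outside its range is refused whole. OPENING is the closure, from 0 (fully open) to 1 (shut), set as the call begins (- or left out, the last holds). The fingers move at their own pace and stop on an object; the grip force is fixed at half the most. Time passes only in rows, so rows that repeat a pose let the fingers close. It gives the time, the measured TCP pose, the force, the opening and the grip force at its end, in the units of the state.
- sense(): the state, without advancing time (a new reading comes with each control period).
- optics.capture(name): name is "scene" or "side" or "wrist"; returns the picture (384x512x3 uint8, red, green, blue); there is no depth.
- optics.get_calibration(name): a dict with "camera_matrix" (3x3 intrinsics, pixels), "camera_from_world" (4x4, takes a point from world to camera coordinates). Camera axes: x right, y down, z forward; pixel columns grow to the right and rows downward; lengths in m; the calibration is good to about 2 mm. A picture is of the moment at which its call begins: read the wrist's pose just before it. get_calibration takes no time and is no camera call; for the wrist camera it gives the pose at the moment of the call.
- r.finish_job(): hands the job in; it is judged then, once.
The state is a dict: "time_s": time; "joints": joint angles; "joint_velocities": joint speeds; "effort": joint torques, N m; "tcp_pos": TCP position; "ee_rot": TCP orientation; "wrist_force": force on the tool from outside, world axes, zero at the start; "moment": the same for the moment, N m; "gripper_width": opening from 0.0 (shut) to 1.0 (fully open); "gripper_force": force on a finger pad.
Only numpy, scipy, OpenCV 4.12 (cv2) and the standard library are available. Lean on these libraries where they do the work, as an engineer would, in place of code of your own. Each camera call takes 0.05 s, during which the arm holds its last target. There are 200 camera calls.

## Task

Take the four empty spice jars off the turntable and stand them in the wooden spice tray, one in the middle of each compartment, lined up by size: the smallest at the end of the tray nearest the black budare, each next one larger, the largest at the far end. Set each jar down upright and let it go, without dropping one or knocking one over, and leave the budare and the white plate where they are.

Things in the scene. Friction and masses are not known exactly. Their poses are not given: they have to be found in the camera images.
- jar_a: smallest of four empty glass spice jars with red screw caps: upright cylinder 36 mm wide, 80 mm high (glass side straight up to 54 mm, cap 32 mm wide from 60 mm up). Origin: centre of underside, z up. Loose, upright on the turntable (floor 22 mm above island, 250 mm wide, rim 12 mm and centre knob 40 mm above floor; stiff to turn), about 80 mm from its centre. Grip the glass just below the cap.
- jar_b: second smallest of four empty glass spice jars with red screw caps: upright cylinder 42 mm wide, 100 mm high (glass side straight up to 74 mm, cap 38 mm wide from 80 mm up). Origin: centre of underside, z up. Loose, upright on the turntable (floor 22 mm above island, 250 mm wide, rim 12 mm and centre knob 40 mm above floor; stiff to turn), about 80 mm from its centre. Grip the glass just below the cap.
- jar_c: second largest of four empty glass spice jars with red screw caps: upright cylinder 48 mm wide, 120 mm high (glass side straight up to 94 mm, cap 44 mm wide from 100 mm up). Origin: centre of underside, z up. Loose, upright on the turntable (floor 22 mm above island, 250 mm wide, rim 12 mm and centre knob 40 mm above floor; stiff to turn), about 80 mm from its centre. Grip the glass just below the cap.
- jar_d: largest of four empty glass spice jars with red screw caps: upright cylinder 54 mm wide, 140 mm high (glass side straight up to 114 mm, cap 50 mm wide from 120 mm up). Origin: centre of underside, z up. Loose, upright on the turntable (floor 22 mm above island, 250 mm wide, rim 12 mm and centre knob 40 mm above floor; stiff to turn), about 80 mm from its centre. Grip the glass just below the cap.
- bay_1: compartment 1 (an end one) of the fixed wooden spice tray: four in one straight row, in order 1 to 4, 80 mm apart. Square, 74 x 74 mm inside, cork floor, walls 14 mm above the floor, 6 to 8 mm thick. Origin: centre of its floor, 10 mm above the island; x across the tray, y along the row from 4 towards 1, z up.
- bay_2: compartment 2 of the fixed wooden spice tray: four in one straight row, in order 1 to 4, 80 mm apart. Square, 74 x 74 mm inside, cork floor, walls 14 mm above the floor, 6 to 8 mm thick. Origin: centre of its floor, 10 mm above the island; x across the tray, y along the row from 4 towards 1, z up.
- bay_3: compartment 3 of the fixed wooden spice tray: four in one straight row, in order 1 to 4, 80 mm apart. Square, 74 x 74 mm inside, cork floor, walls 14 mm above the floor, 6 to 8 mm thick. Origin: centre of its floor, 10 mm above the island; x across the tray, y along the row from 4 towards 1, z up.
- bay_4: compartment 4 (an end one) of the fixed wooden spice tray: four in one straight row, in order 1 to 4, 80 mm apart. Square, 74 x 74 mm inside, cork floor, walls 14 mm above the floor, 6 to 8 mm thick. Origin: centre of its floor, 10 mm above the island; x across the tray, y along the row from 4 towards 1, z up.
- budare: the budare: heavy black cast-iron round griddle, 260 mm across, 13 mm high, with two loop ears, lying flat on the island to one side (left or right of everything else). Origin: centre of its underside, z up. Only a landmark; leave it alone.
- plate: white ceramic dinner plate, 210 mm across, 20 mm high, lying flat on the side opposite the budare. Origin: centre of its underside, z up. Leave it alone.
There are look-alikes about, which are no part of the job. What is shaped like the jar_b but blue or turquoise is not meant. What is shaped like the jar_d but orange or yellow is not meant.

How it is judged:
By the outcome, as a careful person would: the job done as asked, in the order asked, and still so for the second after the job is handed in, with the robot touching nothing.
It also fails if it takes over 120 s, if anything falls off the work surface, if the arm or the gripper's body presses on something with over 40 N, if the wrist force passes 120 N, or if a joint passes its speed limit or range.

## Working session

There is one attempt and no reset: what is moved stays moved. The work goes in short steps, Python scripts to look and compute and a shell command to move; the robot and the scene stay as the last step left them, time stands still between calls to the robot, and variables do not carry over. Pictures are saved under pics/ and viewed, at most 14 in all, crops included, and the job is handed in when it is done.

```bash
mkdir -p pics; python3 - <<'E'
from station import sense, optics, r
import cv2
for n in ("scene","side","wrist"):
    im=optics.capture(n); cv2.imwrite(f"pics/{n}0.png",im[:,:,::-1])
    c=optics.get_calibration(n); print(n,c["camera_matrix"].round(1).tolist(),c["camera_from_world"].round(3).tolist())
s=sense();print(s["time_s"],s["tcp_pos"],s["ee_rot"],s["gripper_width"])
E
```

```text
scene [[455.1, 0.0, 267.5], [0.0, 455.1, 190.5], [0.0, 0.0, 1.0]] [[-0.817, 0.576, 0.015, 0.38], [0.369, 0.543, -0.754, -0.111], [-0.443, -0.611, -0.656, 1.802], [0.0, 0.0, 0.0, 1.0]]
side [[348.2, 0.0, 251.5], [0.0, 348.2, 189.6], [0.0, 0.0, 1.0]] [[0.966, -0.257, -0.014, -0.457], [-0.153, -0.529, -0.835, 0.122], [0.207, 0.809, -0.551, 1.456], [0.0, 0.0, 0.0, 1.0]]
wrist [[341.7, 0.0, 252.6], [0.0, 341.7, 186.6], [0.0, 0.0, 1.0]] [[-0.317, -0.948, 0.002, 0.624], [-0.914, 0.306, 0.268, -0.033], [-0.255, 0.083, -0.963, 0.391], [0.0, 0.0, 0.0, 1.0]]
0.15 [0.19751277 0.5924963  0.2217034 ] [[ 9.48646875e-01 -3.16336748e-01 -4.10474864e-04]
 [-3.16336986e-01 -9.48645448e-01 -1.65099884e-03]
 [ 1.32876493e-04  1.69606327e-03 -9.99998553e-01]] 1.0011058181477517
```

View pics/scene0.png

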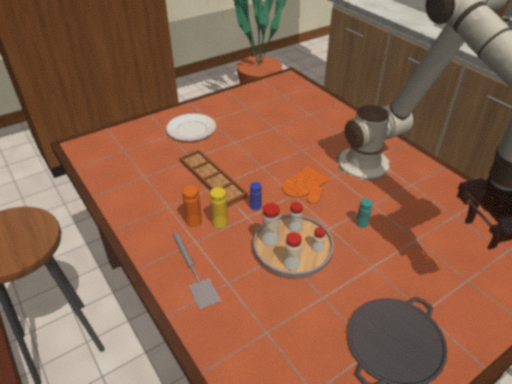

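View pics/side0.png

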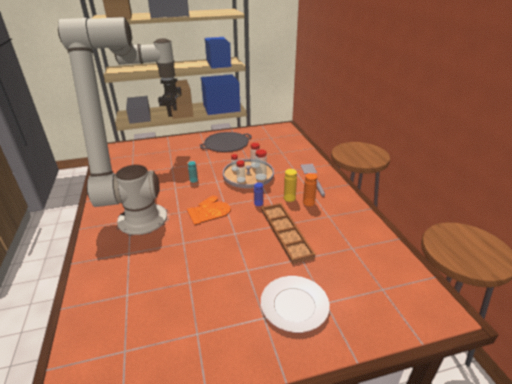

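The scene view shows the turntable centre near (292,247) with four red-capped jars around it at (271,220), (296,215), (293,245) and (319,238). The tray runs from (190,158) to (238,198), the budare is at (396,340) and the plate at (191,127). The side view shows the same layout, with the tray from (272,212) to (303,255).

```bash
cat > h.py <<'E'
import numpy as np, cv2
from station import sense, optics, r
def cal(n):
    c=optics.get_calibration(n); return np.array(c["camera_matrix"]),np.array(c["camera_from_world"])
def ray(n,uv,C=None):
    K,T=C or cal(n); R=T[:3,:3]; d=R.T@np.linalg.solve(K,[uv[0],uv[1],1.]); return -R.T@T[:3,3],d/np.linalg.norm(d)
def onz(n,uv,z,C=None):
    o,d=ray(n,uv,C); return o+d*(z-o[2])/d[2]
def proj(n,p,C=None):
    K,T=C or cal(n); q=K@(T[:3,:3]@np.asarray(p,float)+T[:3,3]); return q[:2]/q[2]
def tri(n1,a,n2,b):
    o,d=ray(n1,a);p,e=ray(n2,b); s=np.linalg.lstsq(np.c_[d,-e],p-o,rcond=None)[0]
    x,y=o+d*s[0],p+e*s[1]; return (x+y)/2,np.linalg.norm(x-y)
def blobs(im,lo,hi,amin=15):
    h=cv2.cvtColor(im,cv2.COLOR_RGB2HSV); h[...,0]=(h[...,0].astype(int)+20)%180
    n,l,s,c=cv2.connectedComponentsWithStats(cv2.inRange(h,lo,hi))
    return [(s[i][:4].tolist(),int(s[i][4]),c[i].round(1).tolist()) for i in range(1,n) if s[i][4]>=amin]
E
python3 - <<'E'
from h import *
a=cv2.imread("pics/scene0.png");b=cv2.imread("pics/side0.png")
for im,pts in((a,[(271,211),(296,208),(293,238),(319,231),(330,290)]),(b,[(255,146),(261,153),(235,157),(240,163)])):
    h=cv2.cvtColor(im,cv2.COLOR_BGR2HSV); print([h[v,u].tolist() for u,v in pts])
print(blobs(a[:,:,::-1].copy(),(10,200,110),(23,255,255)));print(blobs(b[:,:,::-1].copy(),(10,200,110),(23,255,255)))
c=np.hstack([cv2.resize(a[145:285,175:345],None,fx=2.35,fy=4,interpolation=2)[:,:400], cv2.resize(b[125:265,215:335],None,fx=3.3,fy=4,interpolation=2)])
cv2.imwrite("pics/crop.png",c);print(c.shape)
E
```

```text
[[3, 198, 182], [2, 197, 177], [2, 192, 182], [2, 190, 183], [9, 156, 181]]
[[2, 185, 176], [1, 193, 192], [1, 186, 156], [2, 192, 194]]
[]
[]
(560, 796, 3)
```

View pics/crop.png

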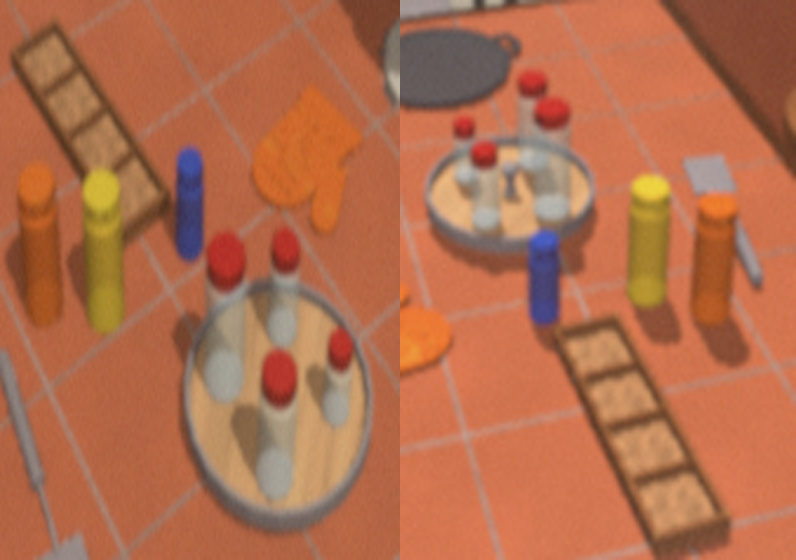

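View pics/wrist0.png

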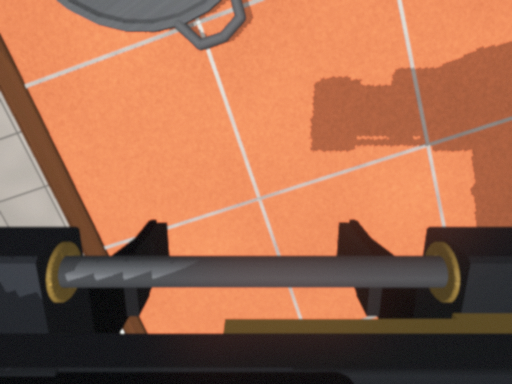

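The crop shows the tray with four cork bays. Its budare end is near side pixel (276,213) and its far end near (302,250). The four red caps show clearly in both views; the yellow, orange and blue jars are decoys beside the tray's near end. The wrist view shows only island and the edge of the budare.

```bash
python3 - <<'E'
from h import *
A=cv2.imread("pics/scene0.png")[:,:,::-1].copy();B=cv2.imread("pics/side0.png")[:,:,::-1].copy()
f=lambda im,x0,x1,y0,y1:[b for b in blobs(im,(15,172,90),(25,255,255),12) if x0<b[2][0]<x1 and y0<b[2][1]<y1]
sa=f(A,250,335,195,260);sb=f(B,220,280,130,180)
for x in sa+sb: print(x)
for x in sa:
  for y in sb:
    p,e=tri("scene",x[2],"side",y[2])
    if e<.02: print(x[2],y[2],p.round(3),round(e,4))
bays=[(275.6,213),(283.2,224.3),(292.3,236.8),(302,250)]
for u in bays: print("bay side",onz("side",u,.010).round(4))
for u in [(195.5,160.5),(206.5,170.5),(217.5,181.5),(228,190)]: print("bay scene",onz("scene",u,.01).round(4))
for nm,n,u in (("tt side","side",(248,175)),("plate","side",(295,303)),("bud","scene",(396,340)),("blue","scene",(256,206)),("yel","scene",(220,225)),("or","scene",(193,223)),("tt","scene",(292,247)),("teal","scene",(364,225))): print(nm,onz(n,u,.022 if "tt" in nm else 0).round(3))
E
```

```text
([263, 203, 17, 14], 182, [270.7, 209.3])
([291, 202, 12, 10], 94, [295.9, 206.7])
([315, 228, 10, 9], 64, [319.4, 231.8])
([287, 233, 14, 13], 141, [293.4, 238.8])
([251, 143, 8, 6], 39, [254.7, 145.1])
([256, 149, 10, 8], 57, [260.9, 152.3])
([231, 154, 6, 5], 25, [233.8, 155.8])
([237, 161, 7, 5], 28, [240.2, 163.0])
[270.7, 209.3] [260.9, 152.3] [0.559 0.146 0.157] 0.0001
[295.9, 206.7] [240.2, 163.0] [0.46  0.146 0.116] 0.0008
[319.4, 231.8] [233.8, 155.8] [0.455 0.259 0.097] 0.0028
[293.4, 238.8] [254.7, 145.1] [0.563 0.265 0.137] 0.0016
bay side [ 0.5439 -0.1277  0.01  ]
bay side [ 0.5498 -0.207   0.01  ]
bay side [ 0.5583 -0.288   0.01  ]
bay side [ 0.5668 -0.3659  0.01  ]
bay scene [ 0.5483 -0.3703  0.01  ]
bay scene [ 0.5437 -0.2914  0.01  ]
bay scene [ 0.5423 -0.2116  0.01  ]
bay scene [ 0.5353 -0.1488  0.01  ]
tt side [0.505 0.185 0.022]
plate [ 0.461 -0.573  0.   ]
bud [0.478 0.615 0.   ]
blue [ 0.493 -0.03   0.   ]
yel [ 0.645 -0.021  0.   ]
or [ 0.716 -0.08   0.   ]
tt [0.519 0.209 0.022]
teal [0.244 0.253 0.   ]
```

```bash
cat >> h.py <<'E'
def st():
    s=sense(); R=np.array(s["ee_rot"]); p=np.array(s["tcp_pos"]); print("t",round(s["time_s"],2),"tcp",p.round(4),"yaw_y",np.degrees(np.arctan2(R[1,1],R[0,1])).round(2),"w",round(s["gripper_width"],3),"gf",round(float(np.max(s["gripper_force"])),1),"F",np.round(s["wrist_force"],1)); return p,R
def go(x,y,z):
    p,R=st(); print("shift",((np.array([x,y,z])-p)@R*10).round(3))
E
python3 -m pendant '[[[0,0,-0.1,0.07],[0,0,-0.2,0.14],[0,0,-0.3,0.21],[0,0,-0.4,0.28],[0,0,-0.4,0.35],[0,0,-0.4,0.42],[0,0,-0.4,0.49],[0,0,-0.4,0.56]]]' 0
python3 -m pendant '[[[0,0,0,0.065],[0,0,0,0.065],[0,0,0,0.065]]]'
python3 -c "
from h import *
go(.559,.146,.26)"
```

```text
time_s: 0.95
tcp_pos: [0.1975, 0.5927, 0.2621]
ee_rot: [[0.123, -0.992, -0.0], [-0.992, -0.123, -0.001], [0.001, 0.0, -1.0]]
wrist_force: [-0.2, 0.1, 0.1]
gripper_width: 1.003
gripper_force: 0.0
time_s: 1.25
tcp_pos: [0.1976, 0.5928, 0.2623]
ee_rot: [[0.002, -1.0, -0.0], [-1.0, -0.002, -0.001], [0.001, 0.0, -1.0]]
wrist_force: [-0.9, 0.3, 0.1]
gripper_width: 0.995
gripper_force: 0.0
t 1.25 tcp [0.1976 0.5928 0.2623] yaw_y -179.9 w 0.995 gf 0.0 F [-0.9  0.3  0.1]
shift [ 4.474 -3.606  0.025]
```

```bash
python3 -m pendant '[[[0.25,-0.2,0,0],[0.6,-0.47,0,0],[1,-0.78,0,0]]]' 0
python3 -m pendant '[[[0.35,-0.27,0,0],[0.7,-0.54,0,0],[1,-0.78,0,0]]]'
python3 -m pendant '[[[0.35,-0.27,0,0],[0.7,-0.54,0,0],[1,-0.78,0,0]]]'
python3 -m pendant '[[[0.35,-0.27,0,0],[0.7,-0.54,0,0],[1,-0.78,0,0],[1,-0.78,0,0],[1,-0.78,0,0]]]' | tail -3
python3 - <<'E'
from h import *
st(); im=optics.capture("wrist"); C=cal("wrist"); cv2.imwrite("pics/w1.png",im[:,:,::-1])
tcp=np.array(sense()["tcp_pos"])
print("tcp px",proj("wrist",tcp,C))
bl=blobs(im,(10,150,60),(25,255,255),150); print(bl)
for nm,p,h in (("D",(.559,.146),.162),("B",(.46,.146),.122),("A",(.455,.259),.102),("C",(.563,.265),.142)):
    print(nm,proj("wrist",(*p,h-.008),C).round(0))
E
```

```text
time_s: 1.55
tcp_pos: [0.2754, 0.4927, 0.2621]
ee_rot: [[0.003, -1.0, -0.0], [-1.0, -0.003, -0.0], [0.0, 0.0, -1.0]]
wrist_force: [1.1, 0.5, -0.3]
gripper_width: 0.996
gripper_force: 0.0
time_s: 1.85
tcp_pos: [0.3539, 0.3913, 0.2628]
ee_rot: [[0.001, -1.0, 0.0], [-1.0, -0.001, 0.0], [-0.0, -0.0, -1.0]]
wrist_force: [-0.5, -0.4, 1.0]
gripper_width: 1.001
gripper_force: 0.0
time_s: 2.15
tcp_pos: [0.4318, 0.2913, 0.2628]
ee_rot: [[0.001, -1.0, 0.0], [-1.0, -0.001, 0.0], [-0.0, -0.0, -1.0]]
wrist_force: [-0.5, -0.3, 0.4]
gripper_width: 1.002
gripper_force: 0.0
wrist_force: [-0.9, -0.2, 0.8]
gripper_width: 1.001
gripper_force: 0.0
t 2.65 tcp [0.5091 0.1923 0.2623] yaw_y 179.91 w 1.001 gf 0.0 F [-0.9 -0.2  0.8]
tcp px [252.17128862 239.68569363]
[([158, 94, 66, 65], 3268, [190.9, 125.7]), ([288, 102, 43, 43], 1398, [309.2, 123.2]), ([291, 214, 32, 31], 759, [306.1, 229.3]), ([172, 228, 49, 29], 1070, [196.9, 243.9])]
D [188. 127.]
B [306. 123.]
A [304. 231.]
C [194. 253.]
```

View pics/w1.png

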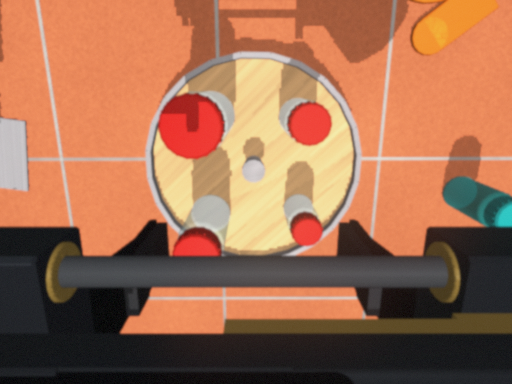

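The wrist view looks down on the turntable: D cap at (191,126), B at (309,123), A at (306,229), C at (197,244) and partly hidden by the gripper bar. They agree with the earlier fixes.

```bash
python3 - <<'E'
from h import *
C=cal("wrist")
for nm,u,h in (("D",(190.5,126.3),.162),("B",(309.3,123.3),.122),("A",(306.5,229.3),.102),("C",(196.8,252.5),.142),("tt",(253,155),.03)): print(nm,onz("wrist",u,h-.004,C).round(4))
o,d=ray("wrist",(252,186),C);print(o,d)
go(.557,.147,.26)
E
```

```text
D [0.5565 0.145  0.158 ]
B [0.458  0.1463 0.118 ]
A [0.4529 0.2559 0.098 ]
C [0.5599 0.2621 0.138 ]
tt [0.5079 0.1914 0.026 ]
[0.50854127 0.11919308 0.4254809 ] [ 0.00134165  0.26601251 -0.96396864]
t 2.7 tcp [0.5087 0.193  0.2624] yaw_y 179.98 w 1.0 gf 0.0 F [-0.6  0.1 -0.3]
shift [ 0.46  -0.483  0.024]
```

```bash
python3 -m pendant '[[[0.23,-0.24,0,0],[0.47,-0.485,0,0],[0.47,-0.485,0.2,0],[0.47,-0.485,0.5,0],[0.47,-0.485,0.8,0],[0.47,-0.485,0.8,0]]]' 0
python3 -m pendant '[[[0,0,0.2,0],[0,0,0.4,0],[0,0,0.6,0],[0,0,0.78,0],[0,0,0.78,0],[0,0,0.78,0]]]'
python3 -c "
from h import *
go(.557,.1455,.103)"
```

```text
time_s: 3.3
tcp_pos: [0.554, 0.1461, 0.1784]
ee_rot: [[0.001, -1.0, -0.009], [-1.0, -0.001, -0.003], [0.003, 0.009, -1.0]]
wrist_force: [-0.5, -0.4, -0.7]
gripper_width: 1.001
gripper_force: 0.0
time_s: 3.9
tcp_pos: [0.5581, 0.1471, 0.1061]
ee_rot: [[0.001, -1.0, 0.002], [-1.0, -0.001, 0.0], [-0.0, -0.002, -1.0]]
wrist_force: [0.2, -0.3, -0.2]
gripper_width: 0.999
gripper_force: 0.0
t 3.9 tcp [0.5581 0.1471 0.1061] yaw_y -179.93 w 0.999 gf 0.0 F [ 0.2 -0.3 -0.2]
shift [0.016 0.011 0.031]
```

```bash
python3 -m pendant '[[[0,0,0.02,0],[0,0,0.02,0],[0,0,0.02,0],[0,0,0.02,0],[0,0,0.02,0],[0,0,0.02,0],[0,0,0.02,0],[0,0,0.02,0]]]' 1
python3 -m pendant '[[[0,0,-0.05,0],[0,0,-0.15,0],[0,0,-0.3,0],[0,0,-0.5,0],[0,0,-0.7,0],[0,0,-0.9,0],[0,0,-1,0],[0,0,-1,0]]]'
python3 -m pendant '[[[0,0,-0.2,0],[0,0,-0.4,0],[0,0,-0.6,0],[0,0,-0.7,0],[0,0,-0.7,0]]]'
python3 -c "
from h import *
go(.557,-.1,.27)"
```

```text
time_s: 4.7
tcp_pos: [0.5573, 0.146, 0.1028]
ee_rot: [[-0.001, -1.0, 0.0], [-1.0, 0.001, -0.0], [0.0, -0.0, -1.0]]
wrist_force: [-1.3, -0.5, 2.5]
gripper_width: 0.615
gripper_force: 30.0
time_s: 5.5
tcp_pos: [0.5581, 0.1464, 0.2044]
ee_rot: [[-0.001, -1.0, 0.003], [-1.0, 0.001, 0.002], [-0.002, -0.003, -1.0]]
wrist_force: [-1.2, -0.6, -2.3]
gripper_width: 0.619
gripper_force: 30.0
time_s: 6.0
tcp_pos: [0.5576, 0.1462, 0.2731]
ee_rot: [[-0.001, -1.0, 0.001], [-1.0, 0.001, 0.001], [-0.001, -0.001, -1.0]]
wrist_force: [0.4, 0.4, -1.5]
gripper_width: 0.616
gripper_force: 30.0
t 6.0 tcp [0.5576 0.1462 0.2731] yaw_y 179.94 w 0.616 gf 30.0 F [ 0.4  0.4 -1.5]
shift [2.462 0.004 0.028]
```

```bash
python3 -m pendant '[[[0.15,0,0,0],[0.4,0,0,0],[0.7,0,0,0],[1,0,0,0]]]'|sed -n 2p
python3 -m pendant '[[[0.3,0,0,0],[0.6,0,0,0],[0.9,0,0,0],[1,0,0,0]]]'|sed -n 2p
python3 -m pendant '[[[0.3,0,0,0],[0.6,0,0,0],[0.9,0,0,0],[1,0,0,0],[1,0,0,0],[1,0,0,0]]]'|sed -n 2p
cat > snap.py <<'E'
from h import *
import sys,pickle
k=sys.argv[1]; st(); im=optics.capture("wrist"); C=cal("wrist"); pickle.dump(C,open(f"{k}.pkl","wb")); cv2.imwrite(f"pics/{k}.png",im[:,:,::-1])
E
python3 snap.py t1
python3 -m pendant '[[[0.3,0,0,0],[0.6,0,0,0],[0.9,0,0,0],[1,0,0,0]]]'|sed -n 2p
python3 -m pendant '[[[0.3,0,0,0],[0.6,0,0,0],[0.9,0,0,0],[1,0,0,0],[1,0,0,0],[1,0,0,0]]]'|sed -n 2p
python3 snap.py t2
python3 -c "
import cv2,numpy as np
cv2.imwrite('pics/tt.png',np.vstack([cv2.imread('pics/t1.png')[:260],cv2.imread('pics/t2.png')[:260]]))"
```

```text
tcp_pos: [0.5562, 0.0445, 0.2707]
tcp_pos: [0.5558, -0.0568, 0.2708]
tcp_pos: [0.5568, -0.1534, 0.2718]
t 7.4 tcp [ 0.5568 -0.1534  0.2718] yaw_y 179.94 w 0.616 gf 30.0 F [ 0.3  0.5 -1.1]
tcp_pos: [0.557, -0.2548, 0.2723]
tcp_pos: [0.5571, -0.3527, 0.2724]
t 8.45 tcp [ 0.5571 -0.3527  0.2724] yaw_y -180.0 w 0.617 gf 30.0 F [-0.6  0.1 -1.1]
```

View pics/tt.png

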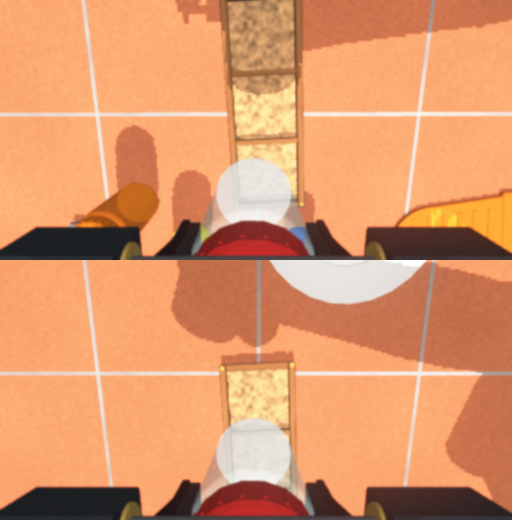

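Upper half (t1): tray with dividers near rows 72 and 138 and its budare end near (270,206). Lower half (t2): the tray's far end near row 102 (picture row 362), columns 219–295, next divider near row 170. The held jar hangs straight.

```bash
python3 - <<'E'
from h import *
import pickle
for k,rows in (("t1",(10,40,100,120,150)),("t2",(106,120,135,150,165))):
    im=cv2.imread(f"pics/{k}.png"); C=pickle.load(open(k+".pkl","rb")); h=cv2.cvtColor(im,cv2.COLOR_BGR2HSV).astype(int)
    m=(h[...,0]>=12)|(h[...,2]<110)
    for v in rows:
        c=np.where(m[v-1:v+2,205:320].mean(0)>.5)[0]+205
        l,rr=c.min(),c.max()+1
        a,b=onz("x",(l,v),.02,C),onz("x",(rr,v),.02,C)
        print(k,v,l,rr,"xc",((a+b)/2).round(4),"w",round(a[0]-b[0],4))
    g=cv2.cvtColor(im,cv2.COLOR_BGR2GRAY).astype(int)
    print(k,[(v,int(g[v,242:285].mean())) for v in (list(range(62,82))+list(range(130,146)) if k=="t1" else list(range(94,114))+list(range(162,180)))])
    for v in ((71,137,206) if k=="t1" else (102,170)): print(v,onz("x",(262,v),.024,C).round(4))
E
```

```text
t1 10 221 302 xc [ 0.5465 -0.3136  0.02  ] w 0.0893
t1 40 205 302 xc [ 0.5553 -0.2829  0.02  ] w 0.1093
t1 100 205 320 xc [ 0.5447 -0.2174  0.02  ] w 0.1355
t1 120 205 320 xc [ 0.5446 -0.1942  0.02  ] w 0.1376
t1 150 205 320 xc [ 0.5443 -0.158   0.02  ] w 0.1408
t1 [(62, 157), (63, 156), (64, 157), (65, 157), (66, 159), (67, 160), (68, 157), (69, 147), (70, 133), (71, 123), (72, 117), (73, 114), (74, 112), (75, 122), (76, 137), (77, 147), (78, 151), (79, 152), (80, 151), (81, 150), (130, 219), (131, 217), (132, 213), (133, 203), (134, 185), (135, 170), (136, 165), (137, 157), (138, 142), (139, 140), (140, 153), (141, 166), (142, 172), (143, 177), (144, 189), (145, 203)]
71 [ 0.5456 -0.2495  0.024 ]
137 [ 0.5451 -0.1744  0.024 ]
206 [ 0.5445 -0.087   0.024 ]
t2 106 205 320 xc [ 0.5451 -0.4099  0.02  ] w 0.1363
t2 120 205 320 xc [ 0.545  -0.3935  0.02  ] w 0.1377
t2 135 205 320 xc [ 0.5448 -0.3756  0.02  ] w 0.1393
t2 150 205 320 xc [ 0.5447 -0.3573  0.02  ] w 0.141
t2 165 205 320 xc [ 0.5445 -0.3386  0.02  ] w 0.1427
t2 [(94, 144), (95, 140), (96, 140), (97, 140), (98, 140), (99, 140), (100, 138), (101, 132), (102, 127), (103, 135), (104, 151), (105, 161), (106, 164), (107, 163), (108, 163), (109, 172), (110, 189), (111, 204), (112, 210), (113, 211), (162, 220), (163, 218), (164, 215), (165, 211), (166, 209), (167, 208), (168, 205), (169, 201), (170, 203), (171, 209), (172, 215), (173, 218), (174, 220), (175, 222), (176, 224), (177, 225), (178, 225), (179, 225)]
102 [ 0.5458 -0.4146  0.024 ]
170 [ 0.5452 -0.3331  0.024 ]
```

```bash
python3 -c "
import cv2,numpy as np
a=cv2.imread('pics/t1.png')[0:100,205:320];b=cv2.imread('pics/t1.png')[100:200,205:320];c=cv2.imread('pics/t2.png')[90:190,205:320]
a,b,c=[cv2.resize(i,None,fx=5,fy=2.0) if 0 else cv2.resize(i[::1],(780,195),interpolation=cv2.INTER_CUBIC) for i in (a,b,c)]
cv2.imwrite('pics/z.png',np.vstack([a,b,c]))"
```

```text
(no output)
```

View pics/z.png

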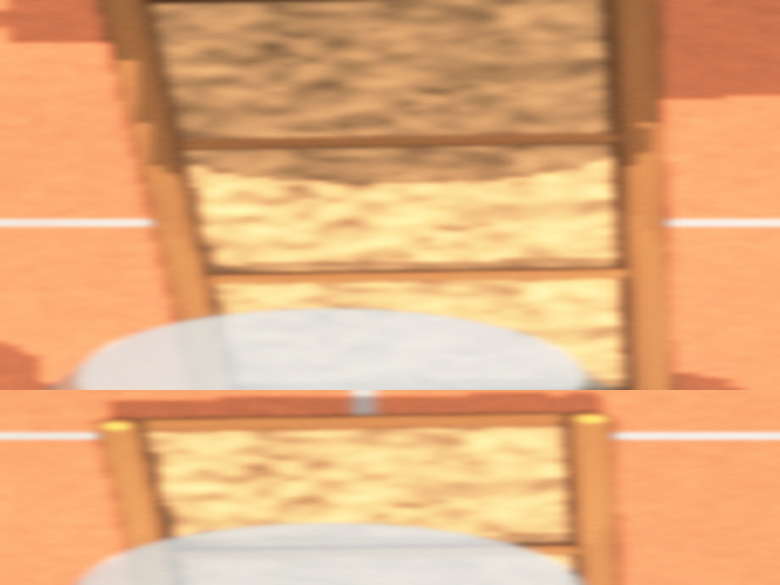

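```bash
python3 - <<'E'
from h import *
import pickle
X=[]
for k,v,l,r_ in (("t1",0,219.7,302.3),("t1",112,228.1,303.3),("t1",143.6,231.2,303.5),("t2",110.5,220.2,295.4),("t2",146,222.4,295.2)):
    C=pickle.load(open(k+".pkl","rb")); a,b=onz("x",(l,v),.024,C),onz("x",(r_,v),.024,C); c=(a+b)/2; X.append(c); print(k,v,c.round(4),round(a[0]-b[0],4))
X=np.array(X); f=np.polyfit(X[:,1],X[:,0],1); print(f)
for k,v in (("t1",71),("t1",73),("t1",139),("t1",141),("t2",102),("t2",105),("t2",109)): print(k,v,onz("x",(258,v),.024,pickle.load(open(k+".pkl","rb"))).round(4))
for i,y in enumerate((-.132,-.212,-.292,-.372)): print(i+1,np.polyval(f,y).round(4),y)
E
```

```text
t1 0 [ 0.5472 -0.3226  0.024 ] 0.0895
t1 112 [ 0.541  -0.2038  0.024 ] 0.0885
t1 143.6 [ 0.5386 -0.1664  0.024 ] 0.0872
t2 110.5 [ 0.5507 -0.4049  0.024 ] 0.0885
t2 146 [ 0.5493 -0.3629  0.024 ] 0.0881
[-0.05148175  0.53033418]
t1 71 [ 0.5502 -0.2495  0.024 ]
t1 73 [ 0.5502 -0.2474  0.024 ]
t1 139 [ 0.5499 -0.172   0.024 ]
t1 141 [ 0.5499 -0.1696  0.024 ]
t2 102 [ 0.5505 -0.4146  0.024 ]
t2 105 [ 0.5505 -0.4112  0.024 ]
t2 109 [ 0.5505 -0.4066  0.024 ]
1 0.5371 -0.132
2 0.5412 -0.212
3 0.5454 -0.292
4 0.5495 -0.372
```

```bash
python3 -m pendant '[[[0.09,0.04,0,0],[0.18,0.076,0.1,0],[0.18,0.076,0.35,0],[0.18,0.076,0.6,0],[0.18,0.076,0.8,0],[0.18,0.076,0.95,0],[0.18,0.076,0.95,0]]]'|sed -n 2p
python3 -m pendant '[[[0,0,0.2,0],[0,0,0.4,0],[0,0,0.55,0],[0,0,0.65,0],[0,0,0.72,0],[0,0,0.76,0],[0,0,0.76,0],[0,0,0.76,0]]]'|sed -n 2p
python3 -c "
from h import *
go(.5495,-.371,.0912)"
```

```text
tcp_pos: [0.5471, -0.3713, 0.174]
tcp_pos: [0.5497, -0.3722, 0.1023]
t 10.0 tcp [ 0.5497 -0.3722  0.1023] yaw_y 179.96 w 0.616 gf 30.0 F [ 0.4  0.4 -0.9]
shift [-0.012  0.002  0.111]
```

```bash
python3 -m pendant '[[[0,0,0.03,0],[0,0,0.06,0],[0,0,0.09,0],[0,0,0.11,0],[0,0,0.11,0],[0,0,0.11,0]]]'
python3 -c "
from h import *
go(.5495,-.371,.0905)"
```

```text
time_s: 10.6
tcp_pos: [0.5491, -0.3721, 0.0908]
ee_rot: [[-0.001, -1.0, 0.0], [-1.0, 0.001, -0.0], [0.0, -0.0, -1.0]]
wrist_force: [-0.5, -0.2, -0.0]
gripper_width: 0.614
gripper_force: 30.0
t 10.6 tcp [ 0.5491 -0.3721  0.0908] yaw_y 179.95 w 0.614 gf 30.0 F [-0.5 -0.2 -0. ]
shift [-0.011 -0.004  0.003]
```

```bash
python3 -m pendant '[[[0,0,0.015,0],[0,0,0.015,0],[0,0,0.015,0]]]'
python3 -m pendant '[[[0,0,0,0],[0,0,0,0],[0,0,0,0],[0,0,0,0],[0,0,0,0],[0,0,0,0]]]' 0 
python3 -m pendant '[[[0,0,-0.1,0],[0,0,-0.3,0],[0,0,-0.6,0],[0,0,-0.9,0],[0,0,-1,0]]]'|sed -n 2p
python3 -m pendant '[[[0,0,-0.3,0],[0,0,-0.6,0],[0,0,-0.7,0],[-0.2,0,-0.7,0],[-0.5,0,-0.7,0],[-0.9,0,-0.7,0],[-0.9,0,-0.7,0]]]'|sed -n 2p
python3 -c "
from h import *
im=optics.capture('side'); B=optics.capture('scene'); cv2.imwrite('pics/p1.png',np.hstack([cv2.resize(im[100:280,180:340],(400,450)),cv2.resize(B[110:290,170:330],(400,450))])[:,:,::-1])
go(.561,.2625,.26)"
```

```text
time_s: 10.9
tcp_pos: [0.5492, -0.3723, 0.0908]
ee_rot: [[-0.0, -1.0, 0.0], [-1.0, 0.0, -0.001], [0.001, -0.0, -1.0]]
wrist_force: [-2.6, 0.3, 6.3]
gripper_width: 0.61
gripper_force: 30.0
time_s: 11.5
tcp_pos: [0.5492, -0.372, 0.0888]
ee_rot: [[-0.001, -1.0, -0.0], [-1.0, 0.001, 0.0], [-0.0, 0.0, -1.0]]
wrist_force: [-0.5, 0.5, 0.7]
gripper_width: 0.984
gripper_force: 0.0
tcp_pos: [0.5509, -0.373, 0.1941]
tcp_pos: [0.5489, -0.2784, 0.2586]
t 12.8 tcp [ 0.5492 -0.2811  0.2587] yaw_y -179.96 w 0.998 gf 0.0 F [ 0.  -1.2  0.1]
shift [-5.436 -0.122 -0.011]
```

View pics/p1.png

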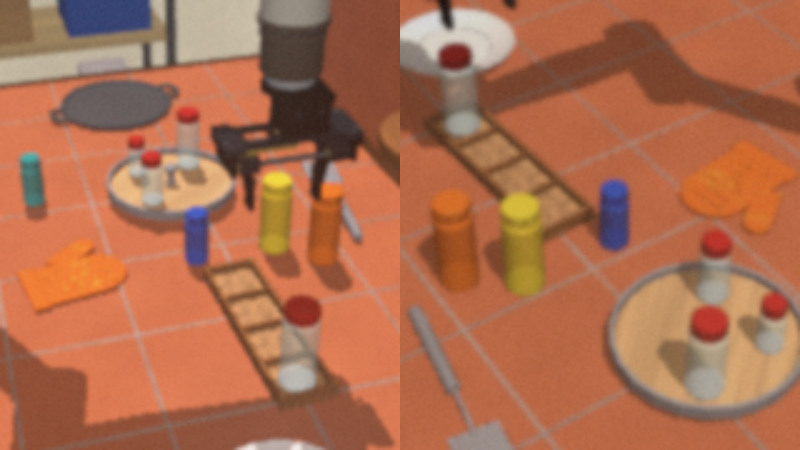

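The picture shows jar D upright in the tray's far bay at crop (298,345), the other three jars still on the turntable, decoys untouched.

```bash
python3 -m pendant '[[[-0.35,-0.01,0,0],[-0.7,-0.02,0,0],[-1,-0.02,0,0]]]'|sed -n 2p
python3 -m pendant '[[[-0.35,-0.02,0,0],[-0.7,-0.02,0,0],[-1,-0.02,0,0]]]'|sed -n 2p
python3 -m pendant '[[[-0.35,-0.02,0,0],[-0.7,-0.02,0,0],[-1,-0.02,0,0]]]'|sed -n 2p
python3 -m pendant '[[[-0.35,-0.02,0,0],[-0.7,-0.02,0,0],[-1,-0.02,0,0]]]'|sed -n 2p
python3 -m pendant '[[[-0.35,-0.02,0,0],[-0.7,-0.02,0,0],[-1,-0.02,0,0],[-1.0,-0.02,0,0],[-1.0,-0.02,0,0]]]'|sed -n 2p
python3 - <<'E'
from h import *
st(); im=optics.capture("wrist"); C=cal("wrist"); cv2.imwrite("pics/w2.png",im[:,:,::-1])
for b in blobs(im,(10,150,60),(25,255,255),300):
    x,y,w,h=b[0]; print(b,[onz("wrist",(x+w/2,y+h/2),z,C).round(4)[:2].tolist() for z in (.138,.118,.098)])
go(.5605,.263,.1)
E
```

```text
tcp_pos: [0.5513, -0.1818, 0.2583]
tcp_pos: [0.5535, -0.0814, 0.2585]
tcp_pos: [0.5558, 0.0187, 0.2585]
tcp_pos: [0.5581, 0.1188, 0.2584]
tcp_pos: [0.5601, 0.2178, 0.2581]
t 14.5 tcp [0.5601 0.2178 0.2581] yaw_y 179.94 w 1.004 gf 0.0 F [-0.5 -0.1  0.3]
([347, 71, 47, 45], 1612, [369.9, 93.4]) [[0.4651, 0.1449], [0.4584, 0.145], [0.4517, 0.1451]]
([342, 192, 33, 34], 825, [358.4, 207.5]) [[0.4668, 0.2426], [0.4603, 0.2496], [0.4537, 0.2566]]
([227, 204, 49, 52], 1928, [251.0, 229.3]) [[0.5607, 0.2622], [0.5608, 0.2706], [0.5609, 0.2789]]
t 14.55 tcp [0.56   0.2172 0.2584] yaw_y 179.89 w 0.995 gf 0.0 F [ 1.1  0.6 -0.5]
shift [-0.459 -0.005  1.584]
```

```bash
python3 -m pendant '[[[-0.22,0,0,0],[-0.45,-0.005,0,0],[-0.45,-0.005,0.2,0],[-0.45,-0.005,0.5,0],[-0.45,-0.005,0.8,0],[-0.45,-0.005,0.8,0]]]' 0 |sed -n 2p
python3 -m pendant '[[[0,0,0.25,0],[0,0,0.5,0],[0,0,0.75,0],[0,0,0.93,0],[0,0,0.93,0],[0,0,0.93,0],[0,0,0.93,0]]]'|sed -n 2,4p
python3 -m pendant '[[[0,0,0,0],[0,0,0,0],[0,0,0,0],[0,0,0,0],[0,0,0,0],[0,0,0,0],[0,0,0,0],[0,0,0,0]]]' 1
python3 -c "
from h import *
go(.561,.262,.085)"
```

```text
tcp_pos: [0.5579, 0.2623, 0.1743]
tcp_pos: [0.5617, 0.264, 0.0882]
ee_rot: [[-0.0, -1.0, 0.003], [-1.0, 0.001, 0.002], [-0.002, -0.003, -1.0]]
wrist_force: [0.0, 1.2, 1.3]
time_s: 16.65
tcp_pos: [0.5604, 0.263, 0.0861]
ee_rot: [[-0.001, -1.0, 0.0], [-1.0, 0.001, -0.0], [0.0, -0.0, -1.0]]
wrist_force: [0.2, -0.2, 0.2]
gripper_width: 0.543
gripper_force: 30.0
t 16.65 tcp [0.5604 0.263  0.0861] yaw_y 179.94 w 0.543 gf 30.0 F [ 0.2 -0.2  0.2]
shift [ 0.01  -0.006  0.011]
```

```bash
python3 -m pendant '[[[0,0,-0.05,0],[0,0,-0.15,0],[0,0,-0.35,0],[0,0,-0.6,0],[0,0,-0.85,0],[0,0,-1,0]]]'|sed -n 2p
python3 -m pendant '[[[0,0,-0.3,0],[0,0,-0.6,0],[0.1,0,-0.7,0],[0.35,0,-0.7,0],[0.7,0,-0.7,0],[1,0,-0.7,0]]]'|sed -n 2p
python3 -m pendant '[[[0.3,0.01,0,0],[0.6,0.02,0,0],[0.9,0.03,0,0],[1,0.03,0,0]]]'|sed -n 2p
python3 -m pendant '[[[0.3,0.01,0,0],[0.6,0.02,0,0],[0.9,0.03,0,0],[1,0.03,0,0]]]'|sed -n 2p
python3 -m pendant '[[[0.3,0.01,0,0],[0.6,0.02,0,0],[0.9,0.03,0,0],[1,0.03,0,0]]]'|sed -n 2p
python3 -m pendant '[[[0.3,0.01,0,0],[0.6,0.02,0,0],[0.9,0.03,0,0],[1,0.03,0,0]]]'|sed -n 2p
python3 -m pendant '[[[0.2,0.01,0,0],[0.4,0.02,0,0],[0.54,0.03,0,0],[0.54,0.03,0,0],[0.54,0.03,0,0]]]'
python3 -c "
from h import *
go(.5454,-.291,.076)"
```

```text
tcp_pos: [0.5611, 0.2635, 0.1893]
tcp_pos: [0.5593, 0.1611, 0.2554]
tcp_pos: [0.5559, 0.0602, 0.2556]
tcp_pos: [0.5533, -0.0389, 0.2556]
tcp_pos: [0.5506, -0.1385, 0.2556]
tcp_pos: [0.5478, -0.2382, 0.2555]
time_s: 19.95
tcp_pos: [0.5449, -0.2904, 0.2558]
ee_rot: [[-0.001, -1.0, -0.0], [-1.0, 0.001, 0.001], [-0.001, 0.0, -1.0]]
wrist_force: [0.8, -0.5, -1.0]
gripper_width: 0.543
gripper_force: 30.0
t 19.95 tcp [ 0.5449 -0.2904  0.2558] yaw_y 179.95 w 0.543 gf 30.0 F [ 0.8 -0.5 -1. ]
shift [ 0.007 -0.005  1.798]
```

```bash
python3 -m pendant '[[[0.007,0,0.1,0],[0.007,0,0.35,0],[0.007,0,0.6,0],[0.007,0,0.8,0],[0.007,0,0.98,0],[0.007,0,0.98,0]]]'|sed -n 2p
python3 -m pendant '[[[0,0,0.2,0],[0,0,0.4,0],[0,0,0.55,0],[0,0,0.65,0],[0,0,0.7,0],[0,0,0.73,0],[0,0,0.73,0],[0,0,0.73,0]]]'|sed -n 2,4p
python3 -c "
from h import *
go(.5454,-.291,.0738)"
```

```text
tcp_pos: [0.5428, -0.29, 0.1545]
tcp_pos: [0.5453, -0.2919, 0.0858]
ee_rot: [[-0.001, -1.0, 0.001], [-1.0, 0.001, -0.001], [0.001, -0.001, -1.0]]
wrist_force: [0.7, 0.3, -1.0]
t 21.35 tcp [ 0.5453 -0.2919  0.0858] yaw_y 179.95 w 0.548 gf 30.0 F [ 0.7  0.3 -1. ]
shift [-0.009 -0.001  0.12 ]
```

```bash
python3 -m pendant '[[[0,0,0.04,0],[0,0,0.07,0],[0,0,0.1,0],[0,0,0.115,0],[0,0,0.123,0],[0,0,0.123,0],[0,0,0.123,0]]]'
python3 -c "
from h import *
go(.5454,-.291,.0738)"
```

```text
time_s: 22.05
tcp_pos: [0.5447, -0.2918, 0.074]
ee_rot: [[-0.001, -1.0, -0.0], [-1.0, 0.001, -0.001], [0.001, 0.0, -1.0]]
wrist_force: [-2.1, 0.9, 5.4]
gripper_width: 0.543
gripper_force: 29.9
t 22.05 tcp [ 0.5447 -0.2918  0.074 ] yaw_y 179.97 w 0.543 gf 29.9 F [-2.1  0.9  5.4]
shift [-0.008 -0.007  0.002]
```

```bash
python3 -m pendant '[[[0,0,0,0],[0,0,0,0],[0,0,0,0],[0,0,0,0],[0,0,0,0],[0,0,0,0]]]' 0 |tail -2
python3 -m pendant '[[[0,0,-0.1,0],[0,0,-0.3,0],[0,0,-0.6,0],[0,0,-0.9,0],[0,0,-1,0]]]'|sed -n 2p
python3 -m pendant '[[[0,0,-0.3,0],[0,0,-0.5,0],[-0.2,0.04,-0.5,0],[-0.6,0.12,-0.5,0],[-1,0.2,-0.5,0]]]'|sed -n 2p
python3 -m pendant '[[[-0.35,0.07,0,0],[-0.7,0.14,0,0],[-1,0.2,0,0]]]'|sed -n 2p
python3 -m pendant '[[[-0.35,0.07,0,0],[-0.7,0.14,0,0],[-1,0.2,0,0]]]'|sed -n 2p
python3 -m pendant '[[[-0.35,0.07,0,0],[-0.7,0.14,0,0],[-1,0.2,0,0],[-1,0.2,0,0],[-1,0.2,0,0]]]'|sed -n 2p
python3 - <<'E'
from h import *
st(); im=optics.capture("wrist"); C=cal("wrist"); cv2.imwrite("pics/w3.png",im[:,:,::-1])
for b in blobs(im,(10,150,60),(25,255,255),300):
    x,y,w,h=b[0]; print(b,[onz("wrist",(x+w/2,y+h/2),z,C).round(4)[:2].tolist() for z in (.118,.098)])
go(.4583,.1455,.065)
E
```

```text
gripper_width: 0.972
gripper_force: 0.0
tcp_pos: [0.5467, -0.2925, 0.1774]
tcp_pos: [0.5242, -0.1909, 0.2224]
tcp_pos: [0.5041, -0.09, 0.2227]
tcp_pos: [0.4843, 0.0099, 0.2228]
tcp_pos: [0.4648, 0.1088, 0.2227]
t 24.75 tcp [0.4648 0.1088 0.2227] yaw_y -179.97 w 1.002 gf 0.0 F [-1.2  0.8  0.7]
([238, 204, 45, 47], 1600, [259.9, 226.9]) [[0.458, 0.1444], [0.4575, 0.1526]]
([250, 304, 29, 15], 335, [263.5, 312.1]) [[0.454, 0.226], [0.4532, 0.2403]]
t 24.8 tcp [0.4649 0.1082 0.2227] yaw_y 179.96 w 1.004 gf 0.0 F [-0.2 -1.1 -0.6]
shift [-0.373  0.066  1.577]
```

```bash
python3 -m pendant '[[[-0.18,0.03,0,0],[-0.367,0.067,0,0],[-0.367,0.067,0.2,0],[-0.367,0.067,0.5,0],[-0.367,0.067,0.78,0],[-0.367,0.067,0.78,0]]]' 0 |sed -n 2p
python3 -m pendant '[[[0,0,0.25,0],[0,0,0.5,0],[0,0,0.7,0],[0,0,0.79,0],[0,0,0.79,0],[0,0,0.79,0],[0,0,0.79,0]]]'|sed -n 2,4p
python3 -m pendant '[[[0,0,0,0],[0,0,0,0],[0,0,0,0],[0,0,0,0],[0,0,0,0],[0,0,0,0],[0,0,0,0],[0,0,0,0]]]' 1
python3 -c "
from h import *
go(.458,.145,.065)"
```

```text
tcp_pos: [0.4562, 0.1425, 0.1414]
tcp_pos: [0.4595, 0.1456, 0.0671]
ee_rot: [[-0.001, -1.0, 0.002], [-1.0, 0.001, 0.001], [-0.001, -0.002, -1.0]]
wrist_force: [-0.1, 0.2, 1.1]
time_s: 26.9
tcp_pos: [0.4585, 0.1451, 0.0657]
ee_rot: [[-0.001, -1.0, -0.0], [-1.0, 0.001, -0.0], [0.0, 0.0, -1.0]]
wrist_force: [0.4, 0.5, 0.5]
gripper_width: 0.473
gripper_force: 30.0
t 26.9 tcp [0.4585 0.1451 0.0657] yaw_y 179.94 w 0.473 gf 30.0 F [0.4 0.5 0.5]
shift [0.001 0.005 0.007]
```

```bash
python3 -m pendant '[[[0,0,-0.05,0],[0,0,-0.15,0],[0,0,-0.35,0],[0,0,-0.6,0],[0,0,-0.85,0],[0,0,-1,0]]]'|sed -n 2p
python3 -m pendant '[[[0,0,-0.3,0],[0,0,-0.6,0],[0.1,-0.02,-0.6,0],[0.35,-0.08,-0.6,0],[0.7,-0.15,-0.6,0],[1,-0.2,-0.6,0]]]'|sed -n 2p
python3 -m pendant '[[[0.3,-0.08,0,0],[0.6,-0.15,0,0],[0.9,-0.23,0,0],[1,-0.25,0,0]]]'|sed -n 2p
python3 -m pendant '[[[0.3,-0.08,0,0],[0.6,-0.15,0,0],[0.9,-0.23,0,0],[1,-0.25,0,0]]]'|sed -n 2p
python3 -m pendant '[[[0.2,-0.05,0,0],[0.4,-0.1,0,0],[0.55,-0.13,0,0],[0.55,-0.13,0,0],[0.55,-0.13,0,0]]]'|sed -n 2,4p
python3 -c "
from h import *
go(.5412,-.211,.0645)"
```

```text
tcp_pos: [0.4593, 0.1455, 0.1686]
tcp_pos: [0.478, 0.0437, 0.2257]
tcp_pos: [0.5031, -0.0572, 0.2254]
tcp_pos: [0.5282, -0.1567, 0.2253]
tcp_pos: [0.5408, -0.2096, 0.2255]
ee_rot: [[-0.001, -1.0, -0.001], [-1.0, 0.001, 0.001], [-0.001, 0.001, -1.0]]
wrist_force: [0.4, 1.5, -1.5]
t 29.4 tcp [ 0.5408 -0.2096  0.2255] yaw_y 179.93 w 0.476 gf 30.0 F [ 0.4  1.5 -1.5]
shift [ 0.015 -0.005  1.61 ]
```

```bash
python3 -m pendant '[[[0.007,0,0.1,0],[0.007,0,0.35,0],[0.007,0,0.6,0],[0.007,0,0.8,0],[0.007,0,0.9,0],[0.007,0,0.9,0]]]'|sed -n 2p
python3 -m pendant '[[[0,0,0.2,0],[0,0,0.4,0],[0,0,0.55,0],[0,0,0.65,0],[0,0,0.71,0],[0,0,0.71,0],[0,0,0.71,0]]]'|sed -n 2,4p
python3 -m pendant '[[[0,0,0.03,0],[0,0,0.06,0],[0,0,0.08,0],[0,0,0.095,0],[0,0,0.1,0],[0,0,0.1,0],[0,0,0.1,0]]]'|sed -n 2,4p
python3 -c "
from h import *
go(.5412,-.211,.0533)"
```

```text
tcp_pos: [0.5401, -0.2099, 0.134]
tcp_pos: [0.5419, -0.2108, 0.0656]
ee_rot: [[-0.001, -1.0, 0.002], [-1.0, 0.001, -0.0], [0.0, -0.002, -1.0]]
wrist_force: [-0.3, -0.1, -0.3]
tcp_pos: [0.5412, -0.2107, 0.0548]
ee_rot: [[-0.001, -1.0, 0.0], [-1.0, 0.001, -0.0], [0.0, -0.0, -1.0]]
wrist_force: [-0.5, -1.2, -0.4]
t 31.4 tcp [ 0.5412 -0.2107  0.0548] yaw_y 179.94 w 0.475 gf 30.0 F [-0.5 -1.2 -0.4]
shift [0.003 0.    0.015]
```

```bash
python3 -m pendant '[[[0,0,0.008,0],[0,0,0.018,0],[0,0,0.018,0],[0,0,0.018,0]]]'|sed -n 2,4p
python3 -m pendant '[[[0,0,0,0],[0,0,0,0],[0,0,0,0],[0,0,0,0],[0,0,0,0],[0,0,0,0]]]' 0 |tail -2
python3 -m pendant '[[[0,0,-0.1,0],[0,0,-0.3,0],[0,0,-0.6,0],[0,0,-0.9,0],[0,0,-1,0]]]'|sed -n 2p
python3 -m pendant '[[[0,0,-0.3,0],[0,0,-0.5,0],[-0.2,0.04,-0.5,0],[-0.6,0.12,-0.5,0],[-1,0.2,-0.5,0]]]'|sed -n 2p
python3 -m pendant '[[[-0.35,0.07,0,0],[-0.7,0.14,0,0],[-1,0.2,0,0]]]'|sed -n 2p
python3 -m pendant '[[[-0.35,0.07,0,0],[-0.7,0.14,0,0],[-1,0.2,0,0]]]'|sed -n 2p
python3 -m pendant '[[[-0.35,0.07,0,0],[-0.7,0.14,0,0],[-1,0.2,0,0],[-1,0.2,0,0],[-1,0.2,0,0]]]'|sed -n 2p
python3 - <<'E'
from h import *
st(); im=optics.capture("wrist"); C=cal("wrist"); cv2.imwrite("pics/w4.png",im[:,:,::-1])
for b in blobs(im,(10,150,60),(25,255,255),300):
    x,y,w,h=b[0]; print(b,[onz("wrist",(x+w/2,y+h/2),z,C).round(4)[:2].tolist() for z in (.118,.098)])
go(.453,.256,.049)
E
```

```text
tcp_pos: [0.5414, -0.2107, 0.0537]
ee_rot: [[-0.001, -1.0, 0.001], [-1.0, 0.001, -0.0], [0.0, -0.001, -1.0]]
wrist_force: [-1.8, 0.9, 6.0]
gripper_width: 0.937
gripper_force: 0.0
tcp_pos: [0.5432, -0.2112, 0.1574]
tcp_pos: [0.5206, -0.11, 0.2027]
tcp_pos: [0.5005, -0.0091, 0.203]
tcp_pos: [0.4807, 0.0908, 0.2029]
tcp_pos: [0.4611, 0.1897, 0.2027]
t 34.5 tcp [0.4611 0.1897 0.2027] yaw_y -179.98 w 0.999 gf 0.0 F [-0.2 -0.1  0.1]
([244, 239, 35, 17], 455, [260.9, 248.3]) [[0.4539, 0.2341], [0.4533, 0.2437]]
t 34.55 tcp [0.4612 0.1891 0.2028] yaw_y 179.95 w 1.002 gf 0.0 F [ 1.1 -0.7  0.2]
shift [-0.669  0.082  1.537]
```

```bash
python3 -m pendant '[[[-0.33,0.04,0,0],[-0.67,0.08,0,0],[-0.67,0.08,0.2,0],[-0.67,0.08,0.5,0],[-0.67,0.08,0.75,0],[-0.67,0.08,0.75,0]]]' 0 |sed -n 2p
python3 -m pendant '[[[0,0,0.25,0],[0,0,0.5,0],[0,0,0.7,0],[0,0,0.79,0],[0,0,0.79,0],[0,0,0.79,0],[0,0,0.79,0]]]'|sed -n 2,4p
python3 -m pendant '[[[0,0,0,0],[0,0,0,0],[0,0,0,0],[0,0,0,0],[0,0,0,0],[0,0,0,0],[0,0,0,0],[0,0,0,0]]]' 1
python3 -c "
from h import *
go(.453,.256,.048)"
```

```text
tcp_pos: [0.4518, 0.2535, 0.1247]
tcp_pos: [0.4545, 0.2571, 0.0504]
ee_rot: [[-0.001, -1.0, 0.002], [-1.0, 0.001, 0.002], [-0.002, -0.002, -1.0]]
wrist_force: [0.4, 0.0, 0.0]
time_s: 36.65
tcp_pos: [0.4536, 0.2564, 0.0489]
ee_rot: [[-0.001, -1.0, -0.0], [-1.0, 0.001, -0.0], [0.0, 0.0, -1.0]]
wrist_force: [-0.2, -0.5, 0.2]
gripper_width: 0.402
gripper_force: 30.0
t 36.65 tcp [0.4536 0.2564 0.0489] yaw_y 179.94 w 0.402 gf 30.0 F [-0.2 -0.5  0.2]
shift [0.004 0.006 0.009]
```

```bash
python3 -m pendant '[[[0,0,-0.05,0],[0,0,-0.15,0],[0,0,-0.35,0],[0,0,-0.6,0],[0,0,-0.85,0],[0,0,-1,0]]]'|sed -n 2p
python3 -m pendant '[[[0,0,-0.3,0],[0,0,-0.6,0],[0.1,-0.02,-0.6,0],[0.35,-0.08,-0.6,0],[0.7,-0.15,-0.6,0],[1,-0.2,-0.6,0]]]'|sed -n 2p
python3 -m pendant '[[[0.3,-0.07,0,0],[0.6,-0.13,0,0],[0.9,-0.2,0,0],[1,-0.22,0,0]]]'|sed -n 2p
python3 -m pendant '[[[0.3,-0.07,0,0],[0.6,-0.13,0,0],[0.9,-0.2,0,0],[1,-0.22,0,0]]]'|sed -n 2p
python3 -m pendant '[[[0.3,-0.07,0,0],[0.6,-0.13,0,0],[0.87,-0.19,0,0],[0.87,-0.19,0,0],[0.87,-0.19,0,0]]]'|sed -n 2,4p
python3 -c "
from h import *
go(.5371,-.131,.0475)"
```

```text
tcp_pos: [0.4544, 0.257, 0.152]
tcp_pos: [0.4732, 0.1549, 0.2091]
tcp_pos: [0.4951, 0.054, 0.209]
tcp_pos: [0.5174, -0.0453, 0.2089]
tcp_pos: [0.536, -0.1304, 0.2087]
ee_rot: [[-0.002, -1.0, -0.001], [-1.0, 0.002, 0.0], [-0.0, 0.001, -1.0]]
wrist_force: [-0.9, 0.1, -0.8]
t 39.15 tcp [ 0.536  -0.1304  0.2087] yaw_y 179.89 w 0.406 gf 30.0 F [-0.9  0.1 -0.8]
shift [ 0.007 -0.013  1.612]
```

```bash
python3 -m pendant '[[[0.005,-0.006,0.1,0],[0.005,-0.006,0.35,0],[0.005,-0.006,0.6,0],[0.005,-0.006,0.8,0],[0.005,-0.006,0.9,0],[0.005,-0.006,0.9,0]]]'|sed -n 2p
python3 -m pendant '[[[0,0,0.2,0],[0,0,0.4,0],[0,0,0.55,0],[0,0,0.65,0],[0,0,0.71,0],[0,0,0.71,0],[0,0,0.71,0]]]'|sed -n 2,4p
python3 -m pendant '[[[0,0,0.03,0],[0,0,0.06,0],[0,0,0.08,0],[0,0,0.095,0],[0,0,0.1,0],[0,0,0.1,0],[0,0,0.1,0]]]'|sed -n 2,4p
python3 -c "
from h import *
go(.5371,-.131,.0364)"
```

```text
tcp_pos: [0.5357, -0.1303, 0.1173]
tcp_pos: [0.5376, -0.1311, 0.0487]
ee_rot: [[-0.001, -1.0, 0.002], [-1.0, 0.001, -0.0], [0.0, -0.002, -1.0]]
wrist_force: [0.6, -0.1, -0.1]
tcp_pos: [0.5369, -0.1312, 0.038]
ee_rot: [[-0.001, -1.0, 0.0], [-1.0, 0.001, -0.0], [0.0, -0.0, -1.0]]
wrist_force: [-0.4, -0.7, -0.8]
t 41.15 tcp [ 0.5369 -0.1312  0.038 ] yaw_y 179.94 w 0.404 gf 30.0 F [-0.4 -0.7 -0.8]
shift [-0.002 -0.002  0.016]
```

```bash
python3 -m pendant '[[[0,0,0.008,0],[0,0,0.018,0],[0,0,0.018,0],[0,0,0.018,0]]]'|sed -n 2,4p
python3 -m pendant '[[[0,0,0,0],[0,0,0,0],[0,0,0,0],[0,0,0,0],[0,0,0,0],[0,0,0,0]]]' 0 |tail -2
python3 -m pendant '[[[0,0,-0.1,0],[0,0,-0.3,0],[0,0,-0.6,0],[0,0,-0.9,0],[0,0,-1,0]]]'|sed -n 2p
python3 -m pendant '[[[0,0,-0.3,0],[0,0,-0.6,0],[0,0,-0.9,0],[0,0,-1,0]]]'|sed -n 2p
python3 -m pendant '[[[0,0,-0.3,0],[0.1,0,-0.6,0],[0.3,0,-0.7,0],[0.6,0,-0.7,0],[0.9,0,-0.7,0],[0.9,0,-0.7,0],[0.9,0,-0.7,0]]]'|sed -n 2p
python3 - <<'E'
from h import *
st(); im=optics.capture("wrist"); C=cal("wrist")
S=optics.capture("side");A=optics.capture("scene")
cv2.imwrite('pics/end.png',np.hstack([cv2.resize(im,(400,300)),cv2.resize(S[150:280,230:340],(200,300)),cv2.resize(A[110:250,170:280],(200,300))])[:,:,::-1])
f=lambda im,x0,x1,y0,y1:[b for b in blobs(im,(15,150,60),(25,255,255),12) if x0<b[2][0]<x1 and y0<b[2][1]<y1]
for b in blobs(im,(10,150,60),(25,255,255),200):
    x,y,w,h=b[0]; print("wrist",b,[onz("wrist",(x+w/2,y+h/2),z,C).round(4)[:2].tolist() for z in (.146,.126,.106,.086)])
for x in f(A,180,260,110,210):
  for y in f(S,250,320,160,260):
    p,e=tri("scene",x[2],"side",y[2])
    if e<.006: print(x[2],y[2],p.round(4),round(e,4))
print(onz("side",(295,303),0),sense()["wrist_force"])
E
```

```text
tcp_pos: [0.537, -0.1312, 0.0369]
ee_rot: [[-0.001, -1.0, 0.001], [-1.0, 0.001, -0.0], [0.0, -0.001, -1.0]]
wrist_force: [-1.7, 1.3, 4.6]
gripper_width: 0.867
gripper_force: 0.0
tcp_pos: [0.5389, -0.1314, 0.1403]
tcp_pos: [0.5381, -0.1313, 0.2396]
tcp_pos: [0.5362, -0.2214, 0.3049]
t 43.75 tcp [ 0.5362 -0.2214  0.3049] yaw_y 179.86 w 1.003 gf 0.0 F [-0.   0.1 -0.1]
wrist ([208, 0, 59, 28], 1218, [237.3, 11.3]) [[0.5486, -0.3588], [0.5493, -0.3627], [0.5501, -0.3667], [0.5508, -0.3707]]
wrist ([221, 72, 44, 47], 1571, [242.8, 94.8]) [[0.5445, -0.2912], [0.545, -0.291], [0.5455, -0.2907], [0.546, -0.2905]]
wrist ([231, 155, 34, 36], 956, [247.6, 172.8]) [[0.5403, -0.2187], [0.5405, -0.214], [0.5408, -0.2092], [0.541, -0.2045]]
wrist ([239, 218, 27, 28], 574, [251.8, 232.0]) [[0.5361, -0.1571], [0.536, -0.1486], [0.536, -0.14], [0.536, -0.1315]]
[203.9, 146.6] [290.7, 214.1] [ 0.5457 -0.2898  0.1231] 0.0006
[ 0.4614642  -0.57254018  0.        ] [-0.76054315  0.92967044 -0.54950031]
```

View pics/end.png

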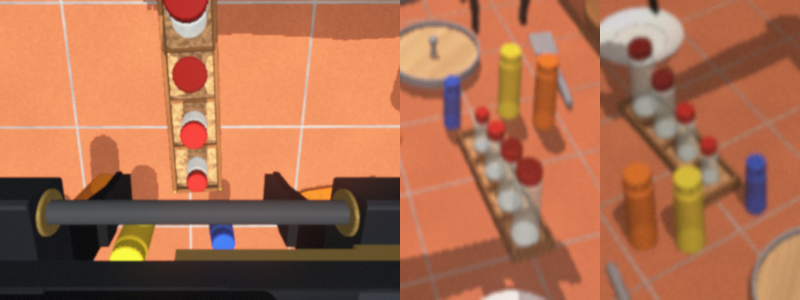

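The picture shows all four jars upright and centred in their bays, smallest at the budare end. They measure within about 2 mm of the bay centres; D, whose cap is cut off at the frame edge, I judged by eye. The arm is clear, so I'm handing in.

```bash
python3 -c "
from station import r
print(r.finish_job())"
```

```text
the job is handed in; nothing more can be done
None
```

The four jars stand upright in the tray, one per compartment, smallest nearest the budare to largest at the far end; the job was handed in at about 44 s with the arm clear, and no verdict came back.

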